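# Hold a clock case side square while it is fitted

### The arm

A 7-joint arm with a two-finger parallel gripper is mounted at the origin on the work surface. World frame = base frame: x ahead of the robot, y to its left, z up, the work surface at z = 0. Lengths are in mm, angles in rad, forces in N, time in s.
With the tool pointing down it reaches from about 400 to 850 mm from the base axis. Payload 10.4 kg.
Tool frame: the origin (TCP) lies between the finger pads; the fingertips stand 25 mm ahead of it and the grasp point (between the pads) lies 6 mm ahead of it; z points along the fingers, x is the direction in which the jaws open and shut, and the axes are right-handed (so a half turn about z gives the same grasp; the last joint's range is limited). The gripper opens to 87 mm and grips with 3 to 60 N. Pads are 19 mm wide; open, the fingers measure 117 mm over their backs; the gripper's body (75 mm by 190 mm) begins 51 mm behind the grasp point.
Start: joints at [-1.184, 0.332, -0.065, 1.46, 0.022, 1.35, -0.088], TCP at [249.005, 573.276, 247.576] pointing down, gripper open.
Joint ranges: [-2.6, 2.6], [-0.5, 2.12], [-1.47, 1.34], [0.16, 2.42], [-1.27, 4.41], [0.06, 2.06], [-2.6, 2.6]. Speed limits (rad/s): [2.22, 2.22, 2.79, 2.79, 3.14, 3.14, 3.14].

### API

Orientations are given as a rotation vector (axis times angle).
In Python, from cell import read_state, camera, camera_info, r gives the robot as it stands. The module is installed in compiled form; this text tells all that it offers.
- The arm moves only by the tool send_rows, never from a script. Its argument "steps" is a list that holds one entry, the list of rows, each a list of 7 numbers: the finger opening in mm, from 0 to 87, then the shift along the tool's x, y, z in units of 40 mm (1.0 is 40 mm), then the turn, a rotation vector about the tool's x, y, z in units of 5 degrees (1.0 is 5 degrees). A call has 1 to 10 rows; each row shifts and turns the commanded pose from where the row before left it, along the tool's axes as they then stand; what a row does not reach is not made up. A row lasts 1/12 s, in which the tool goes at most 41.7 mm and 7.16 degrees, less where a joint would pass 70% of its speed; a pose out of reach is approached as far as the arm can. A call is refused whole if a number of a shift passes 1 or a number of a turn 1, either way. A call with a gripper value outside its range is refused whole. The fingers move at their own pace and stop on an object; the grip force is fixed at half the most. Time passes only in rows, so rows that do not move let the fingers close. It gives the time, the measured TCP pose, the force and the opening at its end, in the units of the state.
- read_state(): the state, without advancing time (a new reading comes with each control period).
- camera(name): name is "scene" or "top" or "wrist"; returns the picture (420x560x3 uint8, red, green, blue); there is no depth.
- camera_info(name): a dict with "fovy" (degrees; the focal length in pixels is half the picture's height over the tangent of half this angle, whatever the lens; pixels are square), "cx", "cy" (the principal point, pixels), "cam_to_world" (4x4, takes a point from camera to world coordinates). Camera axes: x right, y up, looking along -z (the intrinsics and any distortion apply to the point x, -y, -z); pixel columns grow to the right and rows downward; lengths in mm; the calibration is good to about 2 mm. A picture is of the moment at which its call begins: read the wrist's pose just before it. camera_info takes no time and is no camera call; for the wrist camera it gives the pose at the moment of the call.
- r.job_done(): hands the job in, once; it reports no verdict.
The state is a dict: "time": time; "qpos": joint angles; "qvel": joint speeds; "joint_efforts": joint torques, N m; "eef_pos": TCP position; "tool_rot": TCP orientation; "contact_force": force on the tool from outside, world axes, zero at the start; "wrist_torque": the same for the moment, N m; "grip_width": opening from 0.0 (shut) to 1.0 (fully open).
Only numpy, scipy, OpenCV 4.12 (cv2) and the standard library are available. Lean on these libraries where they do the work, as an engineer would, in place of code of your own. Each camera call takes 0.05 s, during which the arm holds its last target.

### The job

One side of the small clock case has been stood dry in its groove and leans in over the base. Pick up the try square, stand its stock flat on the base board and press it into the corner, so that the stock sits flat on the base, the blade lies flush along the side's inner face and the side is brought upright, not pushed out past upright. Finish still gripping the square and pressing it into the corner, because the side springs back if you let go; use only the square to hold the side, and leave everything else on the bench where it is.

Things in the scene. Friction and masses are not known exactly. Their poses are not given: they have to be found in the camera images.
- stock (a point): Grip point of the try square, which stands on its aluminium stock, a bar 140 mm long (y), 20 thick (x), 40 high (z), steel blade rising from its +y end. The point is in mid-thickness, 20 mm above the underside, 20 mm from mid-length away from the blade. z up, y along the stock to the blade end. The square's outer corner (heel) is 90 mm along +y and 20 mm down; the blade's inner edge 65 mm along +y
- heel (a point): The square's outer corner: lower edge of the stock's blade end, in mid-thickness; axes as stock
- toe (a point): Lower edge of the stock's other end, 140 mm from the heel along -y of the square, in mid-thickness; axes as stock
- blade_tip (a point): Top of the blade at its outer edge, 175 mm above the heel; axes as stock
- square: The whole try square, 0.4 kg; origin at the centre of the stock's underside (20 mm along +y and 20 mm below stock); axes as stock. The blade is 25 mm wide (y), 4 mm thick (x) and reaches 175 mm above the stock's underside; its outer edge is flush with the stock's end face
- case: Wooden base board, 130 (x) by 240 (y) by 20 mm thick, clamped to the bench; origin at the centre of its underside, z up, y towards the end where the side stands. Two steel toe clamps lie over the corners of the -y end, 20 mm wide, centred 50 mm either side of the middle line, reaching in to y = -96 mm, up to 20 mm above the board; free between them
- corner (a point): The corner: middle of the line where the base's top (20 mm above the bench) meets the inner face of the side when that is upright, 108 mm from the base's middle along +y; axes as case. The square fits with its heel here and its y axis along the case's y
- side (a joint): Lean of the side about its foot, rad: 0 upright, positive inwards over the base, negative outwards. A wooden panel 124 mm wide (x), 12 thick, standing 170 mm above the base's top. Its joint is stiff and springy: it starts 0.065 to 0.115 inwards, takes 1 to 2 N near the top to hold upright and springs back inwards when let go
- side_top (a point): Middle of the top edge of the side's inner face, 170 mm above the base's top; its axes turn with the side and match those of case when it is upright
- loupe: Black eye loupe, 34 mm across, 42 mm high, standing; origin under its centre; leave alone
- other_side: The case's other side, a loose board 176 by 124 by 12 mm lying flat; origin under its centre; leave alone
- glue: White glue bottle, 52 mm across, 130 mm high; origin under its centre; leave alone
- dial: White clock dial in a brass ring, 110 mm across, 8 mm high, lying flat; origin under its centre; leave alone
- movement: Brass clock movement, 68 mm across, 26 mm high; origin under its centre; leave alone
- hammer: Small hammer with a 200 mm handle, lying flat; leave alone
- tweezers: Steel tweezers 120 mm long, lying flat; origin at the middle; leave alone

How it is judged (in metres and radians):
On the way, in this order (a step that is already met when the one before it is completed fails the run):
1. the square has been picked up off the bench (height (world z) of heel above 0.02 m and height (world z) of toe above 0.015 m and contact force between the fingers and square above 1 N), for 0.2 s.
2. the square's stock sits flat on the base board (z of each of heel, toe in the frame of corner below 0.003 m and contact force between square and case above 0.5 N), for 0.1 s.
At the end, for the whole second after the job is handed in: For the last second: side upright within 1 degree; stock on the base within 2 mm, heel within 3 mm of the corner line, 50 mm of its middle; blade along the side within 1 degree, in line with the base within 4; square pressing side over 1 N, base over 2 N; fingers on the square, arm off the side (value of joint side between -0.018 and 0.018 rad and z of heel in the frame of corner between -0.003 and 0.002 m and z of toe in the frame of corner between -0.003 and 0.002 m and y of heel in the frame of corner between -0.003 and 0.003 m and x of heel in the frame of corner between -0.05 and 0.05 m and angle between the z axis of stock and the z axis of side_top, either way round below 0.018 rad and angle between the y axis of stock and the y axis of case, either way round below 0.07 rad and contact force between square and side above 1 N and contact force between square and case above 2 N and contact force between the fingers and square above 2 N and contact force between each of the arm, the fingers and side below 0.5 N); the arm keeps its last pose, push and grip.
It fails at once if the side was pushed out past upright (more than about 2 degrees) (value of joint side below -0.04 rad).
It fails at once if something else on the bench was moved more than 20 mm (distance of any of loupe, other_side, glue, dial, movement, hammer, tweezers from where it was at the start of the episode above 0.02 m).
It also fails if it takes over 48 s, if anything falls off the work surface, if the arm or the gripper's body presses on something with over 40 N, if the wrist force passes 120 N, or if a joint passes its speed limit or range.

## Working session

There is one attempt and no reset: what is moved stays moved. The work goes in short steps, Python scripts to look and compute and a tool call to move; the robot and the scene stay as the last step left them, time stands still between calls to the robot, and variables do not carry over. Pictures are saved under pics/ and viewed, and the job is handed in when it is done.

Besides the shell and the picture viewer there is one more tool, called after ">>>" in YAML: its name, and indented under it one key for each argument. send_rows: Moves the arm, as the interface text tells. Its arguments: {"type":"object","properties":{"steps":{"type":"array"}},"required":["steps"]}

```bash
mkdir -p pics; ls
python3 - <<'E'
from cell import read_state,camera,camera_info,r
import cv2
print(read_state())
for n in ["scene","top","wrist"]:
    im=camera(n); cv2.imwrite(f"pics/{n}0.png",im[:,:,::-1]); i=camera_info(n); print(n,i)
E
```

```text
pics
{'time': 0.0, 'qpos': array([-1.18360703,  0.33290486, -0.064691  ,  1.46093795,  0.02161297,
        1.3499362 , -0.08851574]), 'qvel': array([-1.79362508e-04,  1.15997006e-03,  7.02069354e-04,  5.64471975e-04,
        8.61347557e-05,  1.16471407e-03, -2.57020206e-03]), 'joint_efforts': array([ 7.37404371e-04, -6.23270631e+01,  2.50805245e-02, -3.89881253e+01,
       -6.12211623e-02,  3.99996678e-02,  1.78530636e-04]), 'eef_pos': array([248.87902761, 572.91412054, 246.734924  ]), 'tool_rot': array([ 2.62621545e+00,  1.72250320e+00, -1.88023804e-03]), 'contact_force': array([0.27978436, 0.11718887, 0.32073513]), 'wrist_torque': array([-0.00518794, -0.02751624,  0.01225836]), 'grip_width': 0.9998081155672577}
scene {'fovy': 53.98140859296082, 'cx': 280.1246061471946, 'cy': 211.65620188698662, 'cam_to_world': array([[ 7.06949046e-01, -5.15100199e-01,  4.84659501e-01,
         1.16468559e+03],
       [ 7.07194925e-01,  5.05209490e-01, -4.94609654e-01,
        -5.23707845e+02],
       [ 9.91895219e-03,  6.92412562e-01,  7.21433613e-01,
         9.54743110e+02],
       [ 0.00000000e+
[... 251 characters left out ...]
       [-9.99457242e-01, -1.68695481e-02,  2.82955758e-02,
         3.70433811e+01],
       [ 2.55789724e-02,  1.43857557e-01,  9.89267769e-01,
         1.12586643e+03],
       [ 0.00000000e+00,  0.00000000e+00,  0.00000000e+00,
         1.00000000e+00]])}
wrist {'fovy': 65.73645586217636, 'cx': 274.93037015637384, 'cy': 210.79117715007413, 'cam_to_world': array([[ 3.98008041e-01, -8.82646077e-01, -2.50050998e-01,
         1.80269027e+02],
       [ 9.17381594e-01,  3.82705665e-01,  1.09304092e-01,
         6.02683773e+02],
       [-7.80893976e-04, -2.72896091e-01,  9.62043197e-01,
         3.85368077e+02],
       [ 0.00000000e+00,  0.00000000e+00,  0.00000000e+00,
         1.00000000e+00]])}
```

View pics/scene0.png

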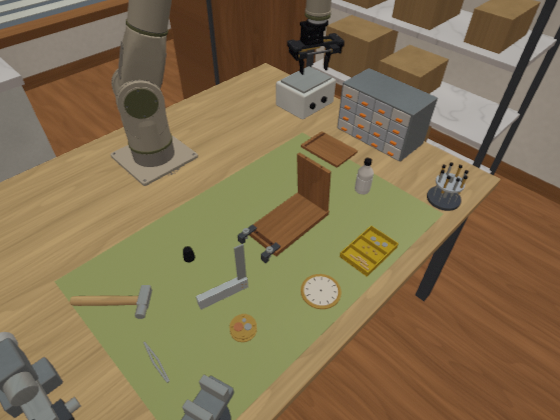

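View pics/top0.png

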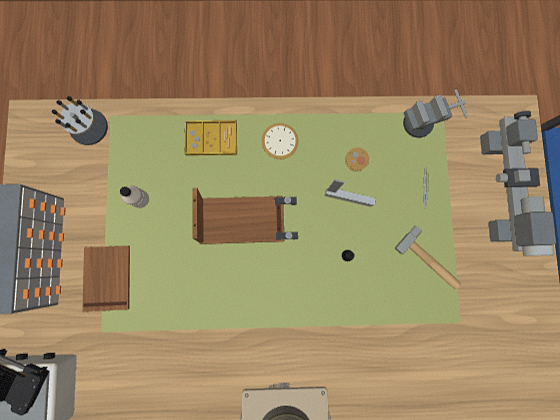

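View pics/wrist0.png

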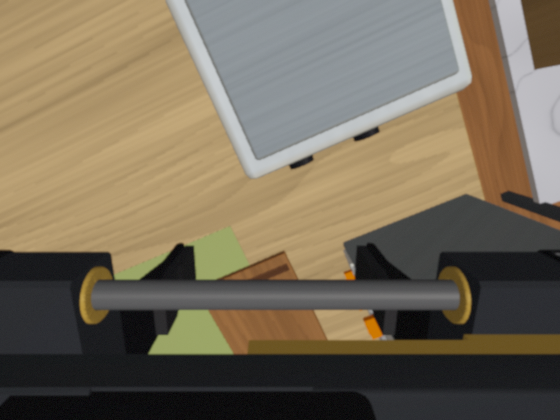

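Run:
```python
import cv2
t=cv2.imread("pics/top0.png"); s=cv2.imread("pics/scene0.png")
cv2.imwrite("pics/t_case.png",cv2.resize(t[170:260,180:310],None,fx=6,fy=6,interpolation=cv2.INTER_CUBIC))
cv2.imwrite("pics/t_sq.png",cv2.resize(t[165:225,310:390],None,fx=9,fy=9,interpolation=cv2.INTER_CUBIC))
cv2.imwrite("pics/s_case.png",cv2.resize(s[150:270,230:350],None,fx=5,fy=5,interpolation=cv2.INTER_CUBIC)[:600])
cv2.imwrite("pics/s_sq.png",cv2.resize(s[235:315,185:265],None,fx=7,fy=7,interpolation=cv2.INTER_CUBIC))
```

```text
(no output)
```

View pics/t_case.png

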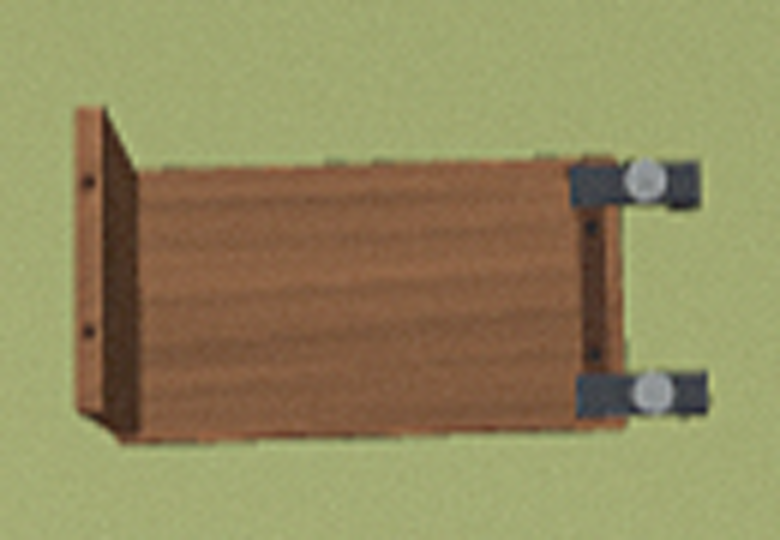

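View pics/t_sq.png

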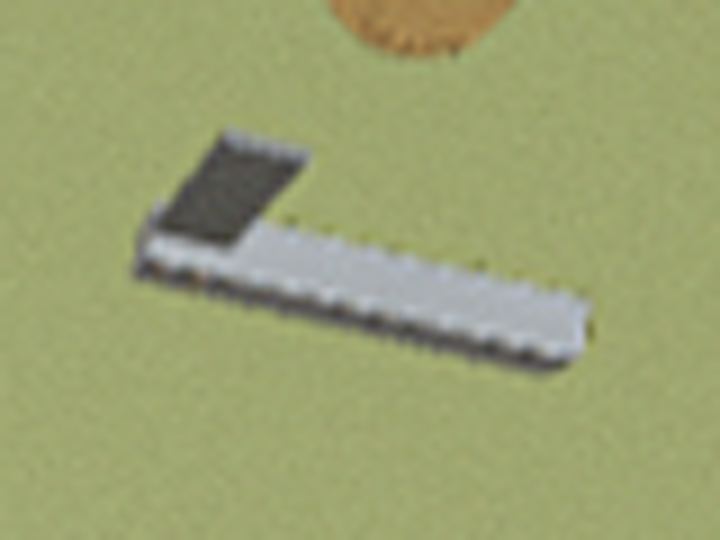

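View pics/s_case.png

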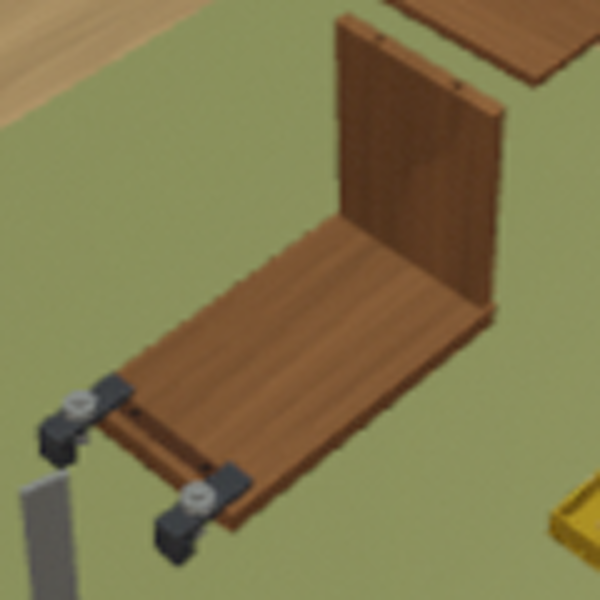

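View pics/s_sq.png

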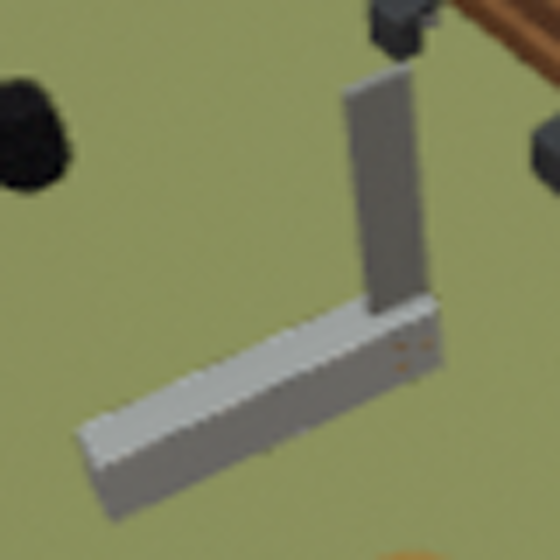

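```bash
cat > h.py <<'E'
import numpy as np, json
from scipy.optimize import least_squares
from scipy.spatial.transform import Rotation as R
from cell import camera_info
H,W=420,560
def proj(P,info):
    P=np.atleast_2d(P).astype(float); T=np.linalg.inv(info["cam_to_world"])
    c=P@T[:3,:3].T+T[:3,3]; f=H/2/np.tan(np.radians(info["fovy"]/2))
    return np.c_[info["cx"]+f*c[:,0]/-c[:,2], info["cy"]-f*c[:,1]/-c[:,2]]
def pose(x,y,z,yaw,P):
    c,s=np.cos(yaw),np.sin(yaw); P=np.atleast_2d(P)
    return P@np.array([[c,s,0],[-s,c,0],[0,0,1]])+[x,y,z]
def crop(p,o,f): return (np.array(p)+.5)/f-.5+np.array(o)
def sidepts(lean,P): # P in corner-frame (x,y,z) pivot at corner; lean inwards(-y)
    P=np.atleast_2d(P); c,s=np.cos(lean),np.sin(lean)
    return np.c_[P[:,0],P[:,1]*c-P[:,2]*s+108,P[:,2]*c+P[:,1]*s+20]
E
python3 - <<'E'
from h import *
I={n:camera_info(n) for n in("top","scene")}
T=lambda p:crop(p,(310,165),9); S=lambda p:crop(p,(185,235),7)
ob=[("top",T((140,245)),(-10,70,40)),("top",T((152,205)),(10,70,40)),("top",T((592,298)),(10,-70,40)),("top",T((578,358)),(-10,-70,40)),
("top",T((222,133)),(0,70,175)),("top",T((308,155)),(0,45,175)),
("scene",S((80,432)),(-10,-70,40)),("scene",S((100,468)),(10,-70,40)),("scene",S((437,302)),(10,70,40)),("scene",S((115,521)),(10,-70,0)),("scene",S((443,365)),(10,70,0)),
("scene",S((345,95)),(0,45,175)),("scene",S((408,65)),(0,70,175))]
def res(v): return np.concatenate([proj(pose(*v,p),I[n])[0]-o for n,o,p in ob])
r=least_squares(res,[500,-170,0,0.1],loss='soft_l1'); print("square",r.x); print(r.fun.reshape(-1,2).round(1).tolist())
print("stock pt",pose(*r.x,[0,-20,20]),"heel",pose(*r.x,[0,70,0]))
T=lambda p:crop(p,(180,170),6); S=lambda p:crop(p,(230,150),5)
# ('b' base frame) / ('s' side frame)
ob=[("top",T((104,107)),'s',(62,0,170)),("top",T((77,107)),'s',(62,12,170)),("top",T((77,410)),'s',(-62,12,170)),("top",T((104,412)),'s',(-62,0,170)),
("top",T((137,172)),'s',(62,0,0)),("top",T((139,435)),'s',(-62,0,0)),("top",T((620,157)),'b',(65,-120,20)),("top",T((627,422)),'b',(-65,-120,20)),
("scene",S((336,20)),'s',(-62,0,170)),("scene",S((498,115)),'s',(62,0,170)),("scene",S((503,106)),'s',(62,12,170)),("scene",S((349,13)),'s',(-62,12,170)),
("scene",S((342,215)),'s',(-62,0,0)),("scene",S((488,305)),'s',(62,0,0)),("scene",S((235,515)),'b',(65,-120,20)),("scene",S((493,310)),'b',(65,120,20))]
def res(v):
    o_=[]
    for n,o,k,p in ob:
        q=sidepts(v[4],p) if k=='s' else np.atleast_2d(p)
        o_.append(proj(pose(*v[:4],q),I[n])[0]-o)
    return np.concatenate(o_)
r=least_squares(res,[450,100,0,0.0,0.09],loss='soft_l1'); print("case",r.x); print(r.fun.reshape(-1,2).round(1).tolist())
print("corner",pose(*r.x[:4],[0,108,20]))
# other objects approx on bench
def ray(n,u,v,z):
    i=I[n];f=H/2/np.tan(np.radians(i["fovy"]/2));M=i["cam_to_world"]
    d=M[:3,:3]@np.array([(u-i["cx"])/f,-(v-i["cy"])/f,-1]);o=M[:3,3];return (o+d*(z-o[2])/d[2]).round(0)
for nm,p,z in[("loupe",(348,256),40),("movement",(357,159),26),("dial",(280,141),8),("tweez",(426,187),0),("hammerhead",(408,240),20)]: print(nm,ray("top",*p,z))
E
```

```text
square [ 637.79949026 -197.78416998    1.47986875  -94.49368487]
[[0.3, 1.6], [0.5, -0.7], [-0.1, 0.0], [0.1, 0.2], [-0.1, 0.3], [0.2, 0.2], [-0.3, -0.5], [-0.1, 0.3], [0.8, 0.6], [-0.2, 0.9], [0.6, 0.0], [0.2, -0.7], [0.4, -0.4]]
stock pt [[ 632.93080115 -217.18251698   21.47986875]] heel [[ 654.83990213 -129.88995547    1.47986875]]
case [ 5.78725955e+02  1.12271239e+02  8.79565171e-02 -6.27021352e+00
  8.78224925e-02]
[[0.1, -0.6], [-0.4, -0.6], [-0.3, 0.2], [0.3, -0.2], [0.0, 0.4], [-0.0, 0.2], [-0.5, -0.4], [-0.0, 0.9], [-0.4, 0.1], [-0.6, 0.4], [1.1, 0.0], [-0.2, -0.5], [-0.5, -0.0], [-0.7, 1.1], [-0.3, 0.4], [1.5, -1.3]]
corner [[577.32504144 220.26215278  20.08795652]]
loupe [ 469. -184.   40.]
movement [ 748. -226.   26.]
dial [811.  -4.   8.]
tweez [ 667. -432.    0.]
hammerhead [ 511. -361.   20.]
```

```bash
cat >> h.py <<'E'
from cell import read_state
SQ_YAW=-0.2459; CASE_YAW=0.0130
def tool_R(yaw,tilt):
    c,s=np.cos(yaw),np.sin(yaw); x=np.array([c,s,0]); y=np.array([-s,c,0]); z=np.array([0,0,1.])
    tz=np.sin(tilt)*y-np.cos(tilt)*z
    return np.c_[x,np.cross(tz,x),tz]
def plan(tcp,Rt,n,start=None,grip=87):
    st=read_state()
    p0,R0=(np.array(st["eef_pos"]),R.from_rotvec(st["tool_rot"])) if start is None else start
    d=(R0.inv()*R.from_matrix(Rt)).as_rotvec(); rv=d/n; dp=(np.array(tcp)-p0)/n
    rows=[]
    for k in range(n):
        Rk=R0*R.from_rotvec(rv*k)
        rows.append([grip]+(Rk.inv().apply(dp)/40).round(3).tolist()+(np.degrees(rv)/5).round(3).tolist())
    print("maxshift",abs(np.array(rows)[:,1:]).max())
    for i in range(0,n,10): print(json.dumps(rows[i:i+10]))
E
python3 - <<'E'
from h import *
plan([633,-217,265],tool_R(SQ_YAW,np.radians(12)),30)
E
```

```text
maxshift 0.726
[[87, -0.476, 0.556, -0.015, 0.067, 0.057, 0.535], [87, -0.45, 0.577, -0.02, 0.067, 0.057, 0.535], [87, -0.422, 0.598, -0.026, 0.067, 0.057, 0.535], [87, -0.394, 0.617, -0.031, 0.067, 0.057, 0.535], [87, -0.364, 0.634, -0.037, 0.067, 0.057, 0.535], [87, -0.334, 0.65, -0.042, 0.067, 0.057, 0.535], [87, -0.303, 0.665, -0.048, 0.067, 0.057, 0.535], [87, -0.272, 0.678, -0.053, 0.067, 0.057, 0.535], [87, -0.239, 0.69, -0.058, 0.067, 0.057, 0.535], [87, -0.207, 0.7, -0.063, 0.067, 0.057, 0.535]]
[[87, -0.173, 0.708, -0.068, 0.067, 0.057, 0.535], [87, -0.14, 0.715, -0.073, 0.067, 0.057, 0.535], [87, -0.106, 0.72, -0.078, 0.067, 0.057, 0.535], [87, -0.072, 0.724, -0.083, 0.067, 0.057, 0.535], [87, -0.038, 0.726, -0.087, 0.067, 0.057, 0.535], [87, -0.003, 0.726, -0.091, 0.067, 0.057, 0.535], [87, 0.031, 0.725, -0.096, 0.067, 0.057, 0.535], [87, 0.066, 0.722, -0.1, 0.067, 0.057, 0.535], [87, 0.1, 0.718, -0.103, 0.067, 0.057, 0.535], [87, 0.134, 0.712, -0.107, 0.067, 0.057, 0.535]]
[[87, 0.167, 0.704, -0.11, 0.067, 0.057, 0.535], [87, 0.2, 0.695, -0.113, 0.067, 0.057, 0.535], [87, 0.233, 0.684, -0.116, 0.067, 0.057, 0.535], [87, 0.266, 0.672, -0.119, 0.067, 0.057, 0.535], [87, 0.297, 0.658, -0.122, 0.067, 0.057, 0.535], [87, 0.328, 0.643, -0.124, 0.067, 0.057, 0.535], [87, 0.358, 0.626, -0.126, 0.067, 0.057, 0.535], [87, 0.388, 0.608, -0.128, 0.067, 0.057, 0.535], [87, 0.416, 0.588, -0.129, 0.067, 0.057, 0.535], [87, 0.444, 0.567, -0.13, 0.067, 0.057, 0.535]]
```

>>> send_rows:
  steps:
    - [[87,-0.48,0.56,-0.02,0.07,0.06,0.53],[87,-0.45,0.58,-0.02,0.07,0.06,0.53],[87,-0.42,0.6,-0.03,0.07,0.06,0.53],[87,-0.39,0.62,-0.03,0.07,0.06,0.53],[87,-0.36,0.63,-0.04,0.07,0.06,0.53],[87,-0.33,0.65,-0.04,0.07,0.06,0.53],[87,-0.3,0.66,-0.05,0.07,0.06,0.53],[87,-0.27,0.68,-0.05,0.07,0.06,0.53],[87,-0.24,0.69,-0.06,0.07,0.06,0.53],[87,-0.21,0.7,-0.06,0.07,0.06,0.53]]

```text
time: 0.98
eef_pos: [378.4, 309.0, 253.1]
tool_rot: [-2.878, -1.044, -0.016]
contact_force: [-0.3, -0.2, 0.2]
grip_width: 0.998
```

>>> send_rows:
  steps:
    - [[87,-0.17,0.71,-0.07,0.07,0.06,0.53],[87,-0.14,0.71,-0.07,0.07,0.06,0.53],[87,-0.11,0.72,-0.08,0.07,0.06,0.53],[87,-0.07,0.72,-0.08,0.07,0.06,0.53],[87,-0.04,0.73,-0.09,0.07,0.06,0.53],[87,0,0.73,-0.09,0.07,0.06,0.53],[87,0.03,0.72,-0.1,0.07,0.06,0.53],[87,0.07,0.72,-0.1,0.07,0.06,0.53],[87,0.1,0.72,-0.1,0.07,0.06,0.53],[87,0.13,0.71,-0.11,0.07,0.06,0.53]]

```text
time: 1.82
eef_pos: [508.0, 46.8, 257.6]
tool_rot: [-2.967, -0.346, -0.03]
contact_force: [0.3, -0.2, -0.1]
grip_width: 1.0
```

>>> send_rows:
  steps:
    - [[87,0.17,0.7,-0.11,0.07,0.06,0.53],[87,0.2,0.7,-0.11,0.07,0.06,0.53],[87,0.23,0.68,-0.12,0.07,0.06,0.53],[87,0.27,0.67,-0.12,0.07,0.06,0.53],[87,0.3,0.66,-0.12,0.07,0.06,0.53],[87,0.33,0.64,-0.12,0.07,0.06,0.53],[87,0.36,0.63,-0.13,0.07,0.06,0.53],[87,0.39,0.61,-0.13,0.07,0.06,0.53],[87,0.42,0.59,-0.13,0.07,0.06,0.53],[87,0.44,0.57,-0.13,0.07,0.06,0.53]]

```text
time: 2.65
eef_pos: [639.5, -215.0, 260.8]
tool_rot: [-2.9, 0.341, -0.041]
contact_force: [0.6, 0.5, -0.5]
grip_width: 1.002
```

Run:
```python
from h import *
from cell import camera
import cv2
st=read_state(); i=camera_info("wrist"); im=camera("wrist")[:,:,::-1].copy()
print(st["eef_pos"],R.from_rotvec(st["tool_rot"]).as_matrix().round(3).tolist(),st["qpos"].round(3))
E_=[(x,y,z) for z in(0,40) for x in(-10,10) for y in(-70,70)]
for p in proj(pose(637.8,-197.8,0,SQ_YAW,E_),i): cv2.circle(im,tuple(int(a) for a in p.round()),3,(0,0,255),1)
for p in proj(pose(637.8,-197.8,0,SQ_YAW,[(0,70,175),(0,45,175)]),i): cv2.circle(im,tuple(int(a) for a in p.round()),3,(255,0,0),1)
cv2.imwrite("pics/w1.png",im); cv2.imwrite("pics/s1.png",camera("scene")[:,:,::-1])
```

```text
[ 639.46909358 -214.97030104  260.8094665 ] [[0.973, -0.226, 0.053], [-0.232, -0.949, 0.215], [0.002, -0.221, -0.975]] [-0.09   0.529  0.686  1.305 -0.54   1.496  0.366]
```

View pics/w1.png

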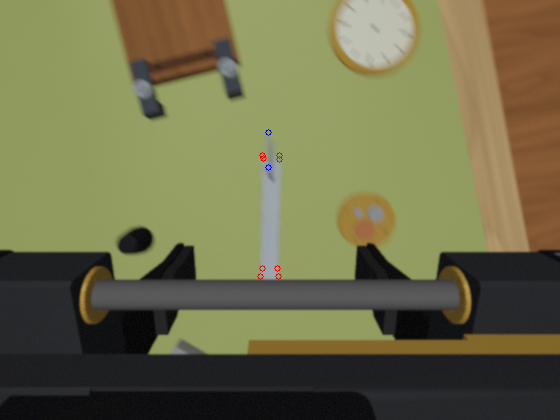

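View pics/s1.png

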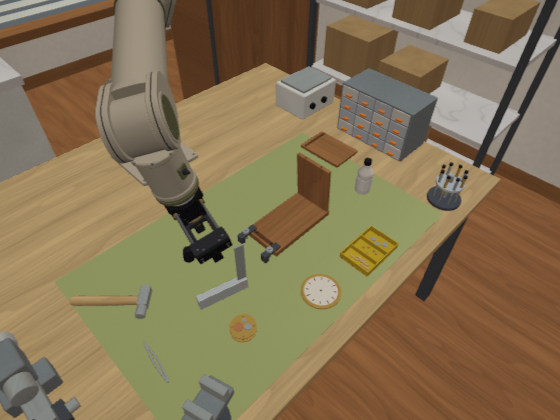

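Run:
```python
from h import *
plan([632.7,-218.2,110],tool_R(SQ_YAW,np.radians(12)),10,grip=70)
```

```text
maxshift 0.366
[[70, -0.015, 0.083, 0.365, -0.011, 0.001, 0.007], [70, -0.015, 0.083, 0.365, -0.011, 0.001, 0.007], [70, -0.015, 0.082, 0.365, -0.011, 0.001, 0.007], [70, -0.015, 0.082, 0.365, -0.011, 0.001, 0.007], [70, -0.015, 0.082, 0.365, -0.011, 0.001, 0.007], [70, -0.015, 0.081, 0.365, -0.011, 0.001, 0.007], [70, -0.015, 0.081, 0.365, -0.011, 0.001, 0.007], [70, -0.015, 0.081, 0.365, -0.011, 0.001, 0.007], [70, -0.015, 0.08, 0.365, -0.011, 0.001, 0.007], [70, -0.015, 0.08, 0.366, -0.011, 0.001, 0.007]]
```

>>> send_rows:
  steps:
    - [[70,-0.015,0.08,0.365,-0.01,0,0.01],[70,-0.015,0.08,0.365,-0.01,0,0.01],[70,-0.015,0.08,0.365,-0.01,0,0.01],[70,-0.015,0.08,0.365,-0.01,0,0.01],[70,-0.015,0.08,0.365,-0.01,0,0.01],[70,-0.015,0.08,0.365,-0.01,0,0.01],[70,-0.015,0.08,0.365,-0.01,0,0.01],[70,-0.015,0.08,0.365,-0.01,0,0.01],[70,-0.015,0.08,0.365,-0.01,0,0.01],[70,-0.015,0.08,0.365,-0.01,0,0.01]]

```text
time: 3.58
eef_pos: [633.4, -211.8, 110.7]
tool_rot: [-2.908, 0.352, -0.039]
contact_force: [-0.8, -0.4, -0.2]
grip_width: 0.806
```

Run:
```python
from h import *
from cell import camera
import cv2
i=camera_info("wrist"); im=camera("wrist")[:,:,::-1].copy()
E_=[(x,y,z) for z in(0,40) for x in(-10,10) for y in(-70,70)]
for p in proj(pose(637.8,-197.8,0,SQ_YAW,E_),i): cv2.circle(im,tuple(int(a) for a in p.round()),3,(0,0,255),1)
for p in proj(pose(637.8,-197.8,0,SQ_YAW,[(0,70,175),(0,45,175),(0,45,40)]),i): cv2.circle(im,tuple(int(a) for a in p.round()),3,(255,0,0),1)
cv2.imwrite("pics/w2.png",im); cv2.imwrite("pics/s2.png",camera("scene")[130:340,100:380,::-1])
print(R.from_rotvec(read_state()["tool_rot"]).as_matrix().round(3).tolist())
plan([632.7,-218.2,31],tool_R(SQ_YAW,np.radians(12)),10,grip=70)
```

```text
[[0.971, -0.234, 0.047], [-0.239, -0.949, 0.207], [-0.004, -0.212, -0.977]]
maxshift 0.187
[[70, 0.006, 0.057, 0.187, -0.005, 0.005, 0.004], [70, 0.006, 0.057, 0.187, -0.005, 0.005, 0.004], [70, 0.006, 0.057, 0.187, -0.005, 0.005, 0.004], [70, 0.006, 0.057, 0.187, -0.005, 0.005, 0.004], [70, 0.006, 0.057, 0.187, -0.005, 0.005, 0.004], [70, 0.006, 0.057, 0.187, -0.005, 0.005, 0.004], [70, 0.006, 0.057, 0.187, -0.005, 0.005, 0.004], [70, 0.006, 0.057, 0.187, -0.005, 0.005, 0.004], [70, 0.006, 0.057, 0.187, -0.005, 0.005, 0.004], [70, 0.006, 0.057, 0.187, -0.005, 0.005, 0.004]]
```

View pics/w2.png

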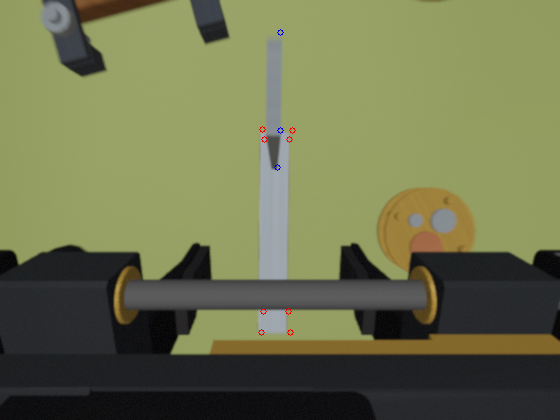

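View pics/s2.png

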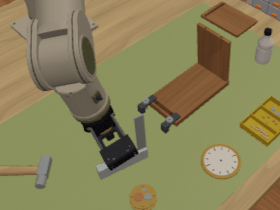

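>>> send_rows:
  steps:
    - [[70,0,0.055,0.187,0,0,0],[70,0,0.055,0.187,0,0,0],[70,0,0.055,0.187,0,0,0],[70,0,0.055,0.187,0,0,0],[70,0,0.055,0.187,0,0,0],[70,0,0.055,0.187,0,0,0],[70,0,0.055,0.187,0,0,0],[70,0,0.055,0.187,0,0,0],[70,0,0.055,0.187,0,0,0],[70,0,0,0,0,0,0]]

```text
time: 4.52
eef_pos: [631.4, -216.9, 39.8]
tool_rot: [-2.908, 0.353, -0.035]
contact_force: [-0.3, -1.3, -0.1]
grip_width: 0.808
```

Run:
```python
from h import *
plan([631.5,-217.8,31],tool_R(SQ_YAW,np.radians(12)),3,grip=70)
```

```text
maxshift 0.07
[[70, 0.003, 0.023, 0.07, -0.017, 0.01, 0.015], [70, 0.003, 0.022, 0.07, -0.017, 0.01, 0.015], [70, 0.003, 0.022, 0.07, -0.017, 0.01, 0.015]]
```

Descend the last 8 mm and close.

>>> send_rows:
  steps:
    - [[70,0,0.02,0.07,0,0,0],[70,0,0.02,0.07,0,0,0],[70,0,0.02,0.07,0,0,0],[70,0,0,0,0,0,0],[0,0,0,0,0,0,0],[0,0,0,0,0,0,0],[0,0,0,0,0,0,0],[0,0,0,0,0,0,0],[0,0,0,0,0,0,0],[0,0,0,0,0,0,0]]

```text
time: 5.35
eef_pos: [632.2, -217.7, 33.2]
tool_rot: [-2.908, 0.353, -0.039]
contact_force: [0.2, 0.3, 0.1]
grip_width: 0.432
```

>>> send_rows:
  steps:
    - [[0,0,0,0,0,0,0],[0,0,0,0,0,0,0],[0,0,0,0,0,0,0],[0,0,0,0,0,0,0]]

```text
time: 5.68
eef_pos: [632.0, -217.7, 33.1]
tool_rot: [-2.908, 0.353, -0.038]
contact_force: [-1.7, -0.1, 0.7]
grip_width: 0.227
```

Run:
```python
from h import *
st=read_state()
plan(st["eef_pos"]+[0,0,95],R.from_rotvec(st["tool_rot"]).as_matrix(),10,grip=0)
```

```text
maxshift 0.232
[[0, 0.0, -0.05, -0.232, -0.0, -0.0, -0.0], [0, 0.0, -0.05, -0.232, -0.0, -0.0, -0.0], [0, 0.0, -0.05, -0.232, -0.0, -0.0, -0.0], [0, 0.0, -0.05, -0.232, -0.0, -0.0, -0.0], [0, 0.0, -0.05, -0.232, -0.0, -0.0, -0.0], [0, 0.0, -0.05, -0.232, -0.0, -0.0, -0.0], [0, 0.0, -0.05, -0.232, -0.0, -0.0, -0.0], [0, 0.0, -0.05, -0.232, -0.0, -0.0, -0.0], [0, 0.0, -0.05, -0.232, -0.0, -0.0, -0.0], [0, 0.0, -0.05, -0.232, -0.0, -0.0, -0.0]]
```

>>> send_rows:
  steps:
    - [[0,0,-0.05,-0.23,0,0,0],[0,0,-0.05,-0.23,0,0,0],[0,0,-0.05,-0.23,0,0,0],[0,0,-0.05,-0.23,0,0,0],[0,0,-0.05,-0.23,0,0,0],[0,0,-0.05,-0.23,0,0,0],[0,0,-0.05,-0.23,0,0,0],[0,0,-0.05,-0.23,0,0,0],[0,0,-0.05,-0.23,0,0,0],[0,0,-0.05,-0.23,0,0,0]]

```text
time: 6.52
eef_pos: [632.1, -217.6, 128.2]
tool_rot: [-2.908, 0.353, -0.039]
contact_force: [0.2, -0.8, -4.1]
grip_width: 0.227
```

Run:
```python
from h import *
from cell import camera
import cv2
st=read_state(); print(st["eef_pos"],st["grip_width"],st["contact_force"])
for n in("wrist","scene","top"): cv2.imwrite(f"pics/{n}3.png",camera(n)[:,:,::-1])
s=cv2.imread("pics/scene3.png"); cv2.imwrite("pics/s3c.png",cv2.resize(s[180:330,150:300],None,fx=4,fy=4,interpolation=cv2.INTER_CUBIC))
```

```text
[ 632.0919047  -217.64142037  128.24784403] 0.22676657305823295 [ 0.20655284 -0.81056452 -4.1137398 ]
```

View pics/s3c.png

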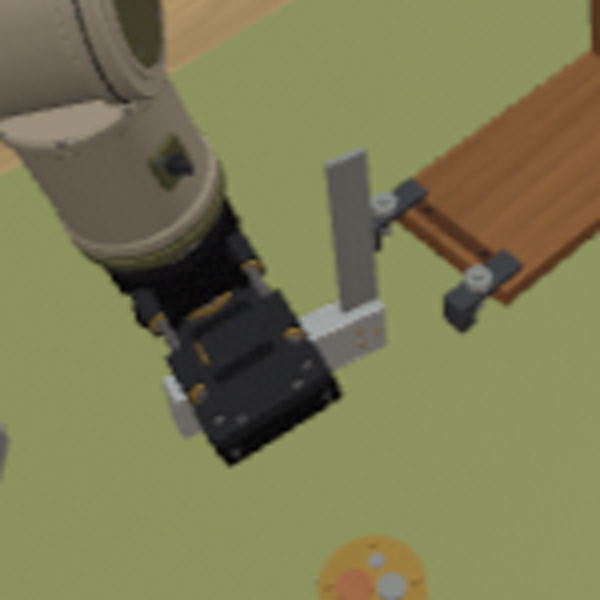

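View pics/wrist3.png

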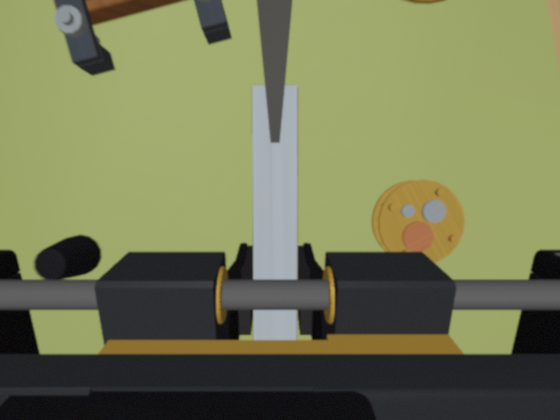

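Run:
```python
from h import *
I={n:camera_info(n) for n in("wrist","scene")}
st=read_state(); Rt=R.from_rotvec(st["tool_rot"]).as_matrix(); tcp=st["eef_pos"]
yaw=np.arctan2(Rt[1,0],Rt[0,0]); print("yaw",yaw)
S=lambda p:crop(p,(150,180),4)
ob=[("scene",S((326,160)),(0,45,175)),("scene",S((366,150)),(0,70,175)),("scene",S((384,302)),(10,70,40)),("scene",S((385,347)),(10,70,0)),("scene",S((340,309)),(-2,45,40)),
("wrist",(253,86),(-10,70,40)),("wrist",(297,86),(10,70,40)),("wrist",(275,142),(0,45,40))]
def world(v,p):
    p=np.array(p)-[0,-20,20]; a=v[3]; c,s=np.cos(a),np.sin(a)   # pitch about x, + lifts heel
    q=np.array([p[0],c*p[1]-s*p[2],s*p[1]+c*p[2]])
    return pose(tcp[0]+v[0],tcp[1]+v[1],tcp[2]+v[2],yaw+v[4],q)[0]
def res(v): return np.concatenate([proj(world(v,p),I[n])[0]-o for n,o,p in ob])
r=least_squares(res,[0,0,-10,0,0],loss='soft_l1'); print(r.x.round(3)); print(r.fun.reshape(-1,2).round(1).tolist())
print("heel-tcp",world(r.x,(0,70,0))-tcp,"toe-tcp",world(r.x,(0,-70,0))-tcp)
plan([579,88,130],tool_R(CASE_YAW,np.radians(12)),20,grip=0)
```

```text
yaw -0.24145343598375837
[-2.6800e-01 -9.1700e-01 -1.2215e+01 -1.9000e-02  1.0000e-03]
[[0.4, 1.4], [0.3, -0.1], [-0.2, 1.8], [0.1, 0.2], [-0.4, 0.7], [-1.1, -0.5], [0.7, -0.5], [-0.1, 1.2]]
heel-tcp [ 21.0341013   86.11205508 -33.94568693] toe-tcp [-12.24535917 -49.84822406 -31.24753847]
maxshift 0.374
[[0, -0.156, -0.348, 0.073, -0.002, -0.032, -0.142], [0, -0.152, -0.35, 0.073, -0.002, -0.032, -0.142], [0, -0.147, -0.352, 0.073, -0.002, -0.032, -0.142], [0, -0.143, -0.353, 0.074, -0.002, -0.032, -0.142], [0, -0.138, -0.355, 0.074, -0.002, -0.032, -0.142], [0, -0.133, -0.357, 0.074, -0.002, -0.032, -0.142], [0, -0.129, -0.358, 0.075, -0.002, -0.032, -0.142], [0, -0.124, -0.36, 0.075, -0.002, -0.032, -0.142], [0, -0.119, -0.362, 0.075, -0.002, -0.032, -0.142], [0, -0.115, -0.363, 0.076, -0.002, -0.032, -0.142]]
[[0, -0.11, -0.364, 0.076, -0.002, -0.032, -0.142], [0, -0.105, -0.366, 0.076, -0.002, -0.032, -0.142], [0, -0.1, -0.367, 0.076, -0.002, -0.032, -0.142], [0, -0.096, -0.368, 0.076, -0.002, -0.032, -0.142], [0, -0.091, -0.369, 0.077, -0.002, -0.032, -0.142], [0, -0.086, -0.371, 0.077, -0.002, -0.032, -0.142], [0, -0.081, -0.372, 0.077, -0.002, -0.032, -0.142], [0, -0.076, -0.373, 0.077, -0.002, -0.032, -0.142], [0, -0.072, -0.374, 0.077, -0.002, -0.032, -0.142], [0, -0.067, -0.374, 0.077, -0.002, -0.032, -0.142]]
```

>>> send_rows:
  steps:
    - [[0,-0.156,-0.348,0.073,0,-0.03,-0.14],[0,-0.152,-0.35,0.073,0,-0.03,-0.14],[0,-0.147,-0.352,0.073,0,-0.03,-0.14],[0,-0.143,-0.353,0.074,0,-0.03,-0.14],[0,-0.138,-0.355,0.074,0,-0.03,-0.14],[0,-0.133,-0.357,0.074,0,-0.03,-0.14],[0,-0.129,-0.358,0.075,0,-0.03,-0.14],[0,-0.124,-0.36,0.075,0,-0.03,-0.14],[0,-0.119,-0.362,0.075,0,-0.03,-0.14],[0,-0.115,-0.363,0.076,0,-0.03,-0.14]]

```text
time: 7.5
eef_pos: [605.2, -63.3, 128.2]
tool_rot: [-2.923, 0.169, -0.019]
contact_force: [0.7, 0.6, -4.0]
grip_width: 0.229
```

>>> send_rows:
  steps:
    - [[0,-0.11,-0.364,0.076,0,-0.03,-0.14],[0,-0.105,-0.366,0.076,0,-0.03,-0.14],[0,-0.1,-0.367,0.076,0,-0.03,-0.14],[0,-0.096,-0.368,0.076,0,-0.03,-0.14],[0,-0.09,-0.37,0.077,0,-0.03,-0.14],[0,-0.086,-0.37,0.077,0,-0.03,-0.14],[0,-0.08,-0.372,0.077,0,-0.03,-0.14],[0,-0.076,-0.373,0.077,0,-0.03,-0.14],[0,-0.072,-0.374,0.077,0,-0.03,-0.14],[0,0,0,0,0,0,0]]

```text
time: 8.33
eef_pos: [581.3, 78.0, 129.6]
tool_rot: [-2.926, -0.003, -0.001]
contact_force: [-0.1, 1.4, -4.6]
grip_width: 0.229
```

Run:
```python
from h import *
from cell import camera
import cv2
for n in("wrist","scene","top"): cv2.imwrite(f"pics/{n}4.png",camera(n)[:,:,::-1])
s=cv2.imread("pics/scene4.png"); cv2.imwrite("pics/s4c.png",cv2.resize(s[130:270,220:360],None,fx=4.2,fy=4.2,interpolation=cv2.INTER_CUBIC))
t=cv2.imread("pics/top4.png"); cv2.imwrite("pics/t4c.png",cv2.resize(t[150:270,170:320],None,fx=5,fy=5,interpolation=cv2.INTER_CUBIC))
```

```text
(no output)
```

View pics/s4c.png

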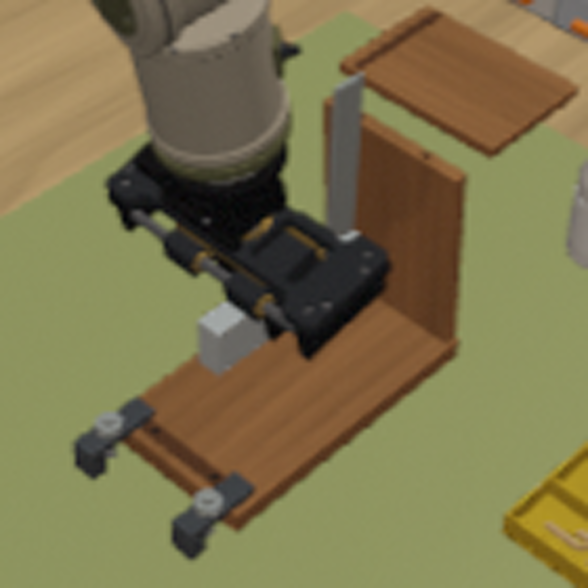

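View pics/t4c.png

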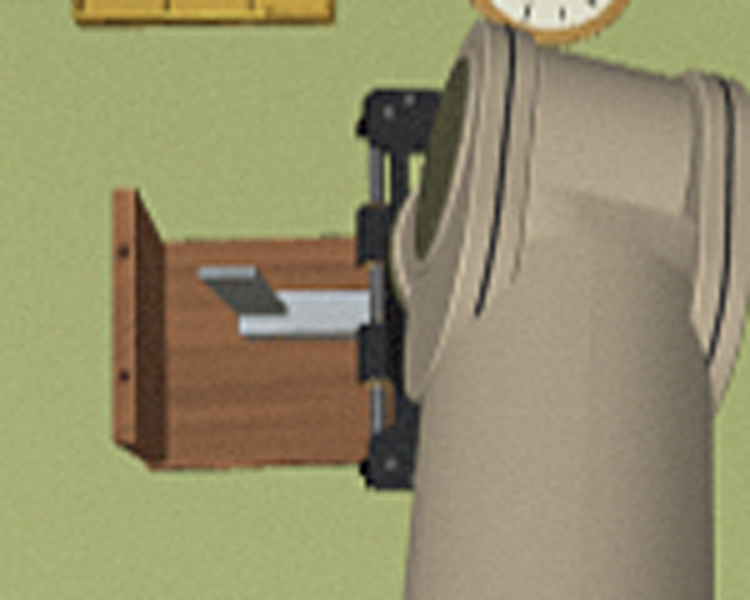

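View pics/wrist4.png

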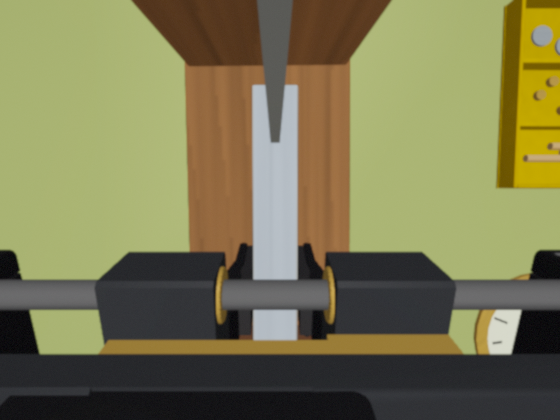

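Run:
```python
from h import *
st=read_state(); print(st["eef_pos"],R.from_rotvec(st["tool_rot"]).as_matrix().round(4).tolist())
Rt=(R.from_rotvec(st["tool_rot"])*R.from_rotvec([.013,0,0])).as_matrix()
plan([579,84,62],Rt,10,grip=0)
```

```text
[582.02585168  73.12473518 129.59595709] [[1.0, -0.0034, 0.0021], [-0.0038, -0.9774, 0.2115], [0.0014, -0.2115, -0.9774]]
maxshift 0.171
[[0, -0.008, 0.009, 0.171, 0.015, 0.0, 0.0], [0, -0.008, 0.009, 0.171, 0.015, 0.0, 0.0], [0, -0.008, 0.01, 0.171, 0.015, 0.0, 0.0], [0, -0.008, 0.01, 0.171, 0.015, 0.0, 0.0], [0, -0.008, 0.01, 0.171, 0.015, 0.0, 0.0], [0, -0.008, 0.01, 0.171, 0.015, 0.0, 0.0], [0, -0.008, 0.011, 0.171, 0.015, 0.0, 0.0], [0, -0.008, 0.011, 0.171, 0.015, 0.0, 0.0], [0, -0.008, 0.011, 0.171, 0.015, 0.0, 0.0], [0, -0.008, 0.011, 0.171, 0.015, 0.0, 0.0]]
```

>>> send_rows:
  steps:
    - [[0,0,0.01,0.17,0.015,0,0],[0,0,0.01,0.17,0.015,0,0],[0,0,0.01,0.17,0.015,0,0],[0,0,0.01,0.17,0.015,0,0],[0,0,0.01,0.17,0.015,0,0],[0,0,0.01,0.17,0.015,0,0],[0,0,0.01,0.17,0.015,0,0],[0,0,0.01,0.17,0.015,0,0],[0,0,0.01,0.17,0.015,0,0],[0,0,0.01,0.17,0.015,0,0]]

```text
time: 9.32
eef_pos: [582.2, 84.1, 61.7]
tool_rot: [-2.915, 0.006, -0.003]
contact_force: [-0.2, -0.3, -4.2]
grip_width: 0.227
```

>>> send_rows:
  steps:
    - [[0,0,0,0,0,0,0],[0,0,0,0,0,0,0]]

```text
time: 9.48
eef_pos: [582.0, 84.0, 62.0]
tool_rot: [-2.915, 0.006, -0.002]
contact_force: [-0.6, -0.4, -4.4]
grip_width: 0.227
```

>>> send_rows:
  steps:
    - [[0,0,0.011,0.049,0,0,0],[0,0,0.011,0.049,0,0,0],[0,0,0.011,0.049,0,0,0],[0,0,0,0,0,0,0],[0,0,0,0,0,0,0]]

```text
time: 9.9
eef_pos: [582.2, 84.0, 56.3]
tool_rot: [-2.915, 0.006, -0.002]
contact_force: [0.8, 0.1, -3.9]
grip_width: 0.226
```

>>> send_rows:
  steps:
    - [[0,0,0.011,0.049,0,0,0],[0,0,0,0,0,0,0],[0,0,0,0,0,0,0]]

```text
time: 10.15
eef_pos: [582.1, 84.0, 54.2]
tool_rot: [-2.915, 0.006, -0.002]
contact_force: [0.8, -0.6, -4.6]
grip_width: 0.23
```

>>> send_rows:
  steps:
    - [[0,0,0.005,0.024,0,0,0],[0,0,0,0,0,0,0],[0,0,0,0,0,0,0]]

```text
time: 10.4
eef_pos: [582.3, 84.0, 53.5]
tool_rot: [-2.915, 0.006, -0.003]
contact_force: [0.5, 0.7, -2.8]
grip_width: 0.225
```

>>> send_rows:
  steps:
    - [[0,0,0.005,0.024,0,0,0],[0,0,0,0,0,0,0],[0,0,0,0,0,0,0]]

```text
time: 10.65
eef_pos: [582.4, 84.2, 53.0]
tool_rot: [-2.914, 0.006, -0.003]
contact_force: [-4.2, -0.3, 5.7]
grip_width: 0.227
```

>>> send_rows:
  steps:
    - [[0,0,0.005,0.024,0,0,0],[0,0,0,0,0,0,0],[0,0,0,0,0,0,0]]

```text
time: 10.9
eef_pos: [582.5, 84.2, 53.0]
tool_rot: [-2.913, 0.006, -0.003]
contact_force: [-7.9, -1.6, 16.0]
grip_width: 0.227
```

Run:
```python
from h import *
from cell import camera
import cv2
st=read_state(); print(st["wrist_torque"],st["contact_force"])
for n in("wrist","scene","top"): cv2.imwrite(f"pics/{n}5.png",camera(n)[:,:,::-1])
s=cv2.imread("pics/scene5.png"); cv2.imwrite("pics/s5c.png",cv2.resize(s[140:260,230:350],None,fx=5,fy=5,interpolation=cv2.INTER_CUBIC))
```

```text
[-0.11673353  1.83097276  0.36467061] [-7.88097452 -1.63809523 15.99767786]
```

View pics/s5c.png

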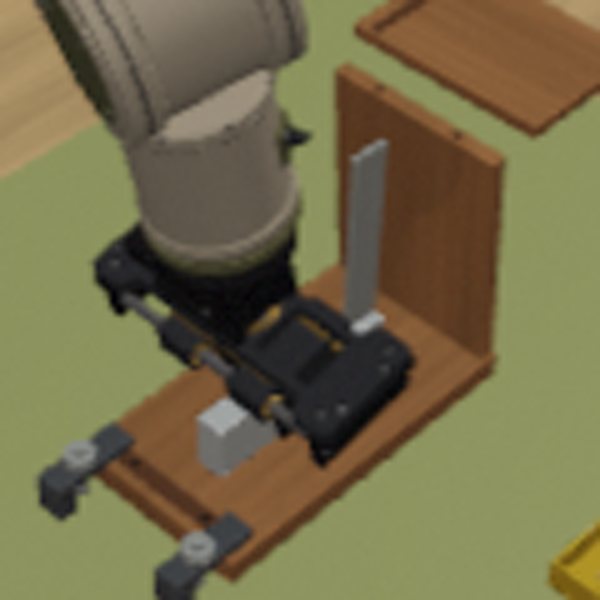

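View pics/wrist5.png

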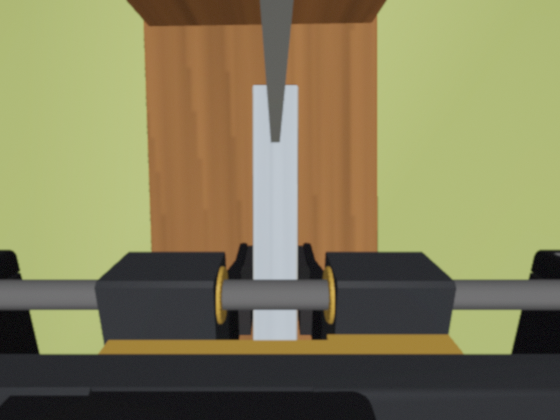

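>>> send_rows:
  steps:
    - [[0,0,-0.003,-0.012,0,0,0],[0,-0.001,-0.061,0.014,0,0,-0.02],[0,-0.001,-0.061,0.014,0,0,-0.02],[0,-0.001,-0.061,0.014,0,0,-0.02],[0,-0.001,-0.061,0.014,0,0,-0.02],[0,-0.001,-0.061,0.014,0,0,-0.02],[0,-0.001,-0.061,0.014,0,0,-0.02],[0,-0.001,-0.061,0.014,0,0,-0.02],[0,-0.001,-0.061,0.014,0,0,-0.02],[0,-0.001,-0.061,0.014,0,0,-0.02]]

```text
time: 11.88
eef_pos: [583.4, 104.7, 53.1]
tool_rot: [-2.916, -0.015, -0.01]
contact_force: [0.8, -6.7, 6.9]
grip_width: 0.225
```

Run:
```python
from h import *
from cell import camera
import cv2
for n in("wrist","scene"): cv2.imwrite(f"pics/{n}6.png",camera(n)[:,:,::-1])
st=read_state(); print(st["eef_pos"],st["wrist_torque"],st["contact_force"],R.from_rotvec(st["tool_rot"]).as_matrix().round(4).tolist())
s=cv2.imread("pics/scene6.png"); cv2.imwrite("pics/s6c.png",cv2.resize(s[140:260,230:350],None,fx=5,fy=5,interpolation=cv2.INTER_CUBIC))
```

```text
[583.32952796 105.46324081  53.06417359] [-1.07082103 -0.02852455 -0.00367856] [ 0.3884436  -3.85888952  6.46672793] [[0.9999, 0.0115, 0.0057], [0.0099, -0.9746, 0.2238], [0.0081, -0.2238, -0.9746]]
```

View pics/s6c.png

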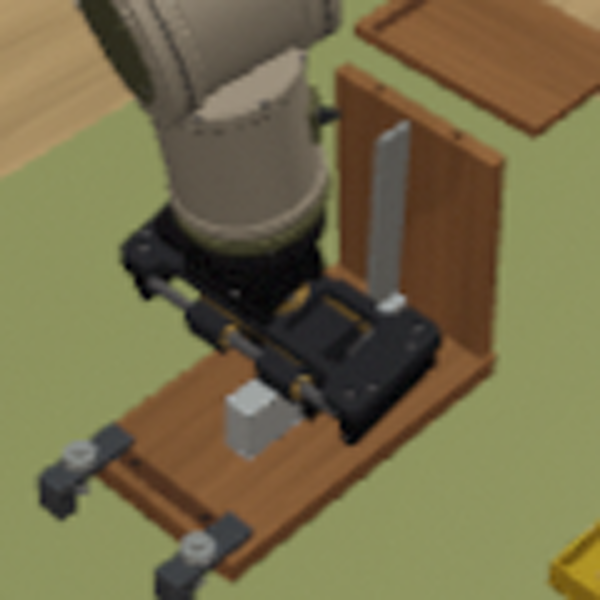

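View pics/wrist6.png

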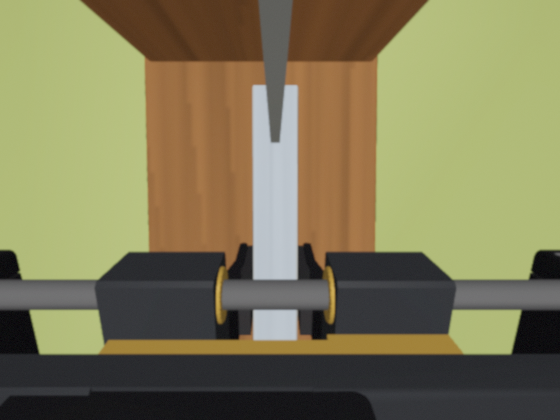

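>>> send_rows:
  steps:
    - [[0,0,-0.049,0.011,0,-0.02,0],[0,0,-0.049,0.011,0,-0.02,0],[0,0,-0.049,0.011,0,-0.02,0],[0,0,-0.049,0.011,0,-0.02,0],[0,0,-0.049,0.011,0,-0.02,0],[0,0,-0.049,0.011,0,0,0],[0,0,-0.049,0.011,0,0,0],[0,0,-0.049,0.011,0,0,0],[0,0,0,0,0,0,0],[0,0,0,0,0,0,0]]

```text
time: 12.82
eef_pos: [583.1, 121.3, 53.0]
tool_rot: [-2.916, -0.017, 0.003]
contact_force: [1.2, -5.4, 6.3]
grip_width: 0.23
```

```bash
cat > look.py <<'E'
import sys
from h import *
from cell import camera
import cv2
k=sys.argv[1]
for n in("wrist","scene","top"): cv2.imwrite(f"pics/{n}{k}.png",camera(n)[:,:,::-1])
st=read_state(); print(st["time"],st["eef_pos"],st["wrist_torque"].round(2),st["contact_force"].round(1),R.from_rotvec(st["tool_rot"]).as_matrix().round(4).tolist())
s=cv2.imread(f"pics/scene{k}.png"); a=cv2.resize(s[150:240,260:350],None,fx=6,fy=6,interpolation=cv2.INTER_CUBIC)
cv2.imwrite(f"pics/s{k}c.png",a)
E
python3 look.py 7
```

```text
12.9667 [583.08748721 121.31613518  53.00453922] [-1.17 -0.12 -0.05] [ 0.3 -4.4  4.2] [[0.9999, 0.011, -0.0031], [0.0115, -0.9746, 0.2237], [-0.0006, -0.2237, -0.9746]]
```

View pics/s7c.png

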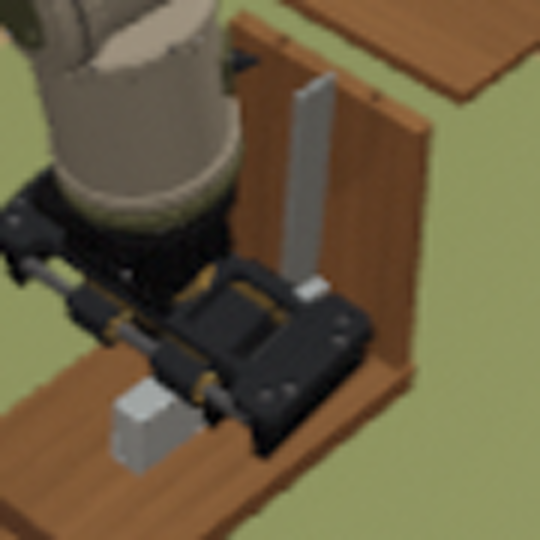

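View pics/wrist7.png

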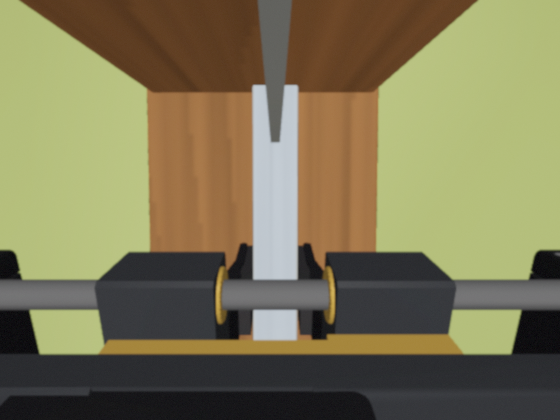

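>>> send_rows:
  steps:
    - [[0,0,-0.029,0.009,0,0,0],[0,0,-0.029,0.009,0,0,0],[0,0,-0.029,0.009,0,0,0],[0,0,-0.029,0.009,0,0,0],[0,0,-0.029,0.009,0,0,0],[0,0,0,0,0,0,0]]

```text
time: 13.47
eef_pos: [583.4, 126.3, 53.0]
tool_rot: [-2.917, -0.015, 0.002]
contact_force: [-0.1, -7.9, 10.1]
grip_width: 0.23
```

>>> send_rows:
  steps:
    - [[0,0,-0.024,0.008,0,0,0],[0,0,-0.024,0.008,0,0,0],[0,0,0,0,0,0,0]]

```text
time: 13.72
eef_pos: [583.5, 128.0, 53.0]
tool_rot: [-2.917, -0.015, 0.001]
contact_force: [-0.6, -9.2, 10.3]
grip_width: 0.235
```

```bash
python3 look.py 8
```

```text
13.8667 [583.56760342 127.94960752  52.99691832] [-1.82  0.21  0.09] [-0.8 -9.2 12. ] [[0.9999, 0.0101, -0.0018], [0.0102, -0.9748, 0.2228], [0.0005, -0.2228, -0.9749]]
```

View pics/s8c.png

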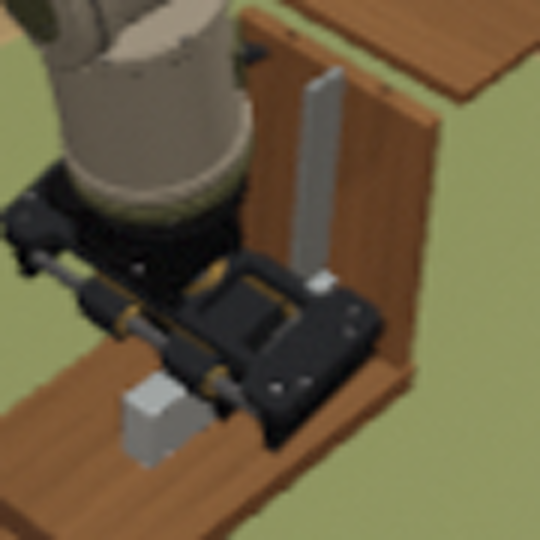

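View pics/wrist8.png

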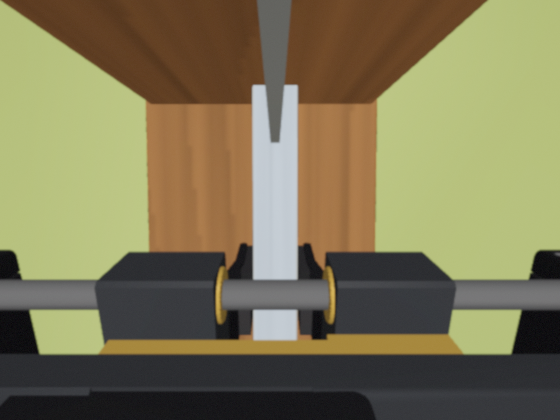

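```bash
cat > meas.py <<'E'
import sys
from h import *
import cv2
k=sys.argv[1]; row=float(sys.argv[2])
st=read_state(); i=camera_info("wrist")
def ray(i,u,v,z):
    f=H/2/np.tan(np.radians(i["fovy"]/2));M=i["cam_to_world"]
    d=M[:3,:3]@np.array([(u-i["cx"])/f,-(v-i["cy"])/f,-1]);o=M[:3,3];return (o+d*(z-o[2])/d[2]).round(1)
print("corner line",[ray(i,u,row,20) for u in (150,200,340,375)])
for rr in (85,86,87): print("heel top",rr,ray(i,275,rr,60), ray(i,275,rr,59))
print("tcp",st["eef_pos"])
E
python3 meas.py 8 103
python3 - <<'E'
import cv2
w=cv2.imread("pics/wrist8.png"); a=w[60:150,190:350]; cv2.imwrite("pics/w8c.png",cv2.resize(a,None,fx=5,fy=5,interpolation=cv2.INTER_CUBIC))
E
```

```text
corner line [array([512.6, 220.1,  20. ]), array([540.6, 220.4,  20. ]), array([618.8, 221.2,  20. ]), array([638.4, 221.5,  20. ])]
heel top 85 [582.5 217.6  60. ] [582.5 217.9  59. ]
heel top 86 [582.5 217.1  60. ] [582.5 217.5  59. ]
heel top 87 [582.5 216.7  60. ] [582.5 217.   59. ]
tcp [583.56760342 127.94960752  52.99691832]
```

View pics/w8c.png

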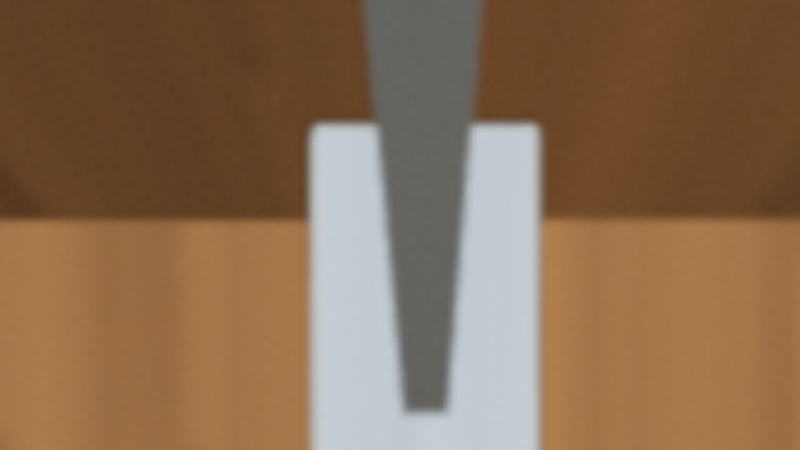

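>>> send_rows:
  steps:
    - [[0,0,-0.024,0.006,0,0,0],[0,0,-0.024,0.006,0,0,0],[0,0,0,0,0,0,0]]

```text
time: 14.12
eef_pos: [583.6, 129.9, 53.0]
tool_rot: [-2.917, -0.015, 0.001]
contact_force: [-0.4, -9.0, 11.6]
grip_width: 0.23
```

>>> send_rows:
  steps:
    - [[0,0,-0.024,0.006,0,0,0],[0,0,0,0,0,0,0]]

```text
time: 14.28
eef_pos: [583.6, 130.6, 53.0]
tool_rot: [-2.917, -0.015, 0.001]
contact_force: [-0.6, -10.7, 12.9]
grip_width: 0.226
```

>>> send_rows:
  steps:
    - [[0,0,-0.012,0.003,0,0,0],[0,0,0,0,0,0,0]]

```text
time: 14.45
eef_pos: [583.7, 130.6, 53.0]
tool_rot: [-2.918, -0.014, 0.001]
contact_force: [-1.1, -11.4, 13.2]
grip_width: 0.221
```

```bash
python3 look.py 9; python3 meas.py 9 100
python3 - <<'E'
import cv2
w=cv2.imread("pics/wrist9.png"); a=w[60:150,190:350]; cv2.imwrite("pics/w9c.png",cv2.resize(a,None,fx=5,fy=5,interpolation=cv2.INTER_CUBIC))
E
```

```text
14.6 [583.63753596 130.64145855  52.98274201] [-2.35  0.35  0.15] [ -1.8 -12.2  12.1] [[1.0, 0.0095, -0.0015], [0.0096, -0.975, 0.2221], [0.0006, -0.2221, -0.975]]
corner line [array([512.8, 224.4,  20. ]), array([540.7, 224.7,  20. ]), array([619. , 225.5,  20. ]), array([638.5, 225.7,  20. ])]
heel top 85 [582.6 220.2  60. ] [582.6 220.5  59. ]
heel top 86 [582.6 219.8  60. ] [582.6 220.1  59. ]
heel top 87 [582.7 219.3  60. ] [582.7 219.7  59. ]
tcp [583.63753596 130.64145855  52.98274201]
```

View pics/w9c.png

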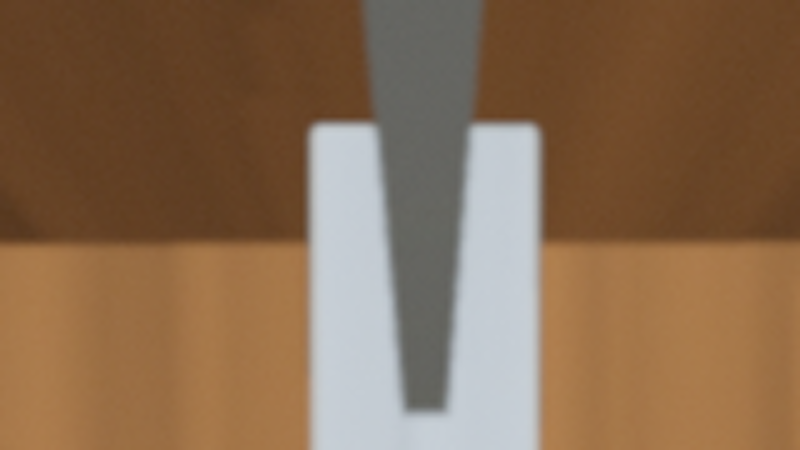

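>>> send_rows:
  steps:
    - [[0,0,-0.012,0.003,0,0,0],[0,0,0,0,0,0,0],[0,0,0,0,0,0,0]]

```text
time: 14.85
eef_pos: [583.7, 130.6, 53.0]
tool_rot: [-2.918, -0.014, 0.001]
contact_force: [-2.4, -13.3, 14.4]
grip_width: 0.226
```

```bash
python3 look.py 10; python3 meas.py 10 108.2
```

```text
15.0 [583.63748256 130.64779777  52.96928234] [-2.53  0.41  0.2 ] [ -1.8 -12.8  13.6] [[1.0, 0.0092, -0.0015], [0.0093, -0.9751, 0.2217], [0.0006, -0.2217, -0.9751]]
corner line [array([512.8, 219.9,  20. ]), array([540.8, 220.2,  20. ]), array([619.1, 220.9,  20. ]), array([638.7, 221.1,  20. ])]
heel top 85 [582.7 220.2  60. ] [582.7 220.5  59. ]
heel top 86 [582.7 219.8  60. ] [582.7 220.1  59. ]
heel top 87 [582.7 219.4  60. ] [582.7 219.7  59. ]
tcp [583.63748256 130.64779777  52.96928234]
```

View pics/s10c.png

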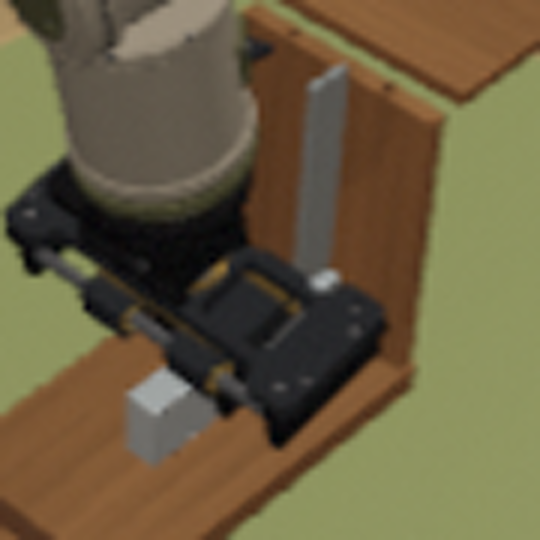

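Run:
```python
import cv2
import numpy as np
for k,o in((0,'a'),(10,'b')):
    s=cv2.imread(f"pics/scene{k}.png"); t=cv2.imread(f"pics/top{k}.png")
    A=cv2.resize(s[150:220,295:335],None,fx=8,fy=8,interpolation=cv2.INTER_CUBIC)
    B=cv2.resize(t[180:250,185:225],None,fx=8,fy=8,interpolation=cv2.INTER_CUBIC)
    globals()[o]=np.hstack([A,B])
cv2.imwrite("pics/cmpA.png",a);cv2.imwrite("pics/cmpB.png",b)
```

```text
(no output)
```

View pics/cmpA.png

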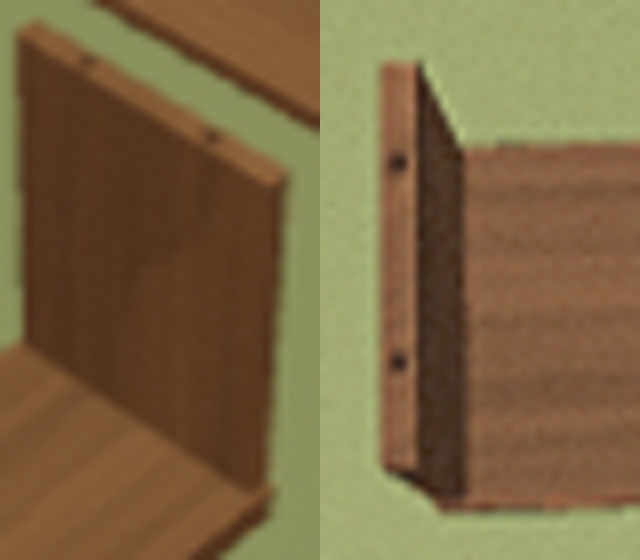

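View pics/cmpB.png

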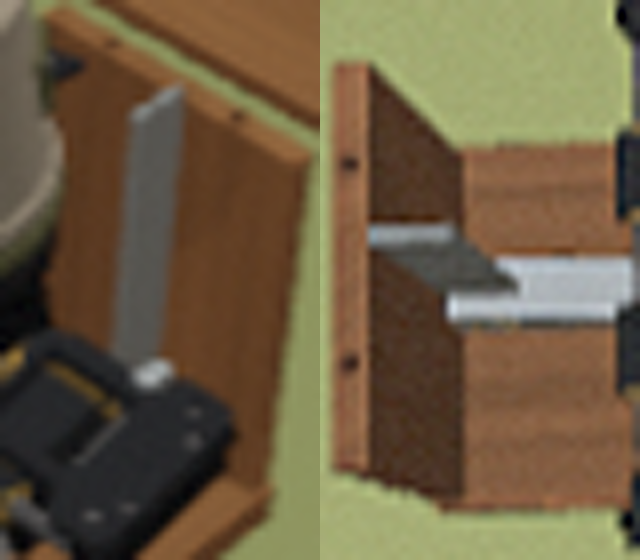

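Run:
```python
from h import *
I={n:camera_info(n) for n in("top","scene")}
v=[578.7,112.3,0,0.0130]
def pr(n,l,p): return proj(pose(*v,sidepts(l,p)),I[n])[0]
T=lambda p:crop((p[0]-320,p[1]),(185,180),8); S=lambda p:crop(p,(295,150),8)
obs={'A':[("top",T((418,64)),(62,0,170)),("top",T((382,64)),(62,12,170)),("top",T((417,470)),(-62,0,170)),("top",T((382,466)),(-62,12,170)),
 ("top",T((463,148)),(62,0,0)),("top",T((465,495)),(-62,0,0)),("scene",S((280,186)),(62,0,170)),("scene",S((288,175)),(62,12,170)),("scene",S((265,487)),(62,0,0))],
'B':[("top",T((371,64)),(62,0,170)),("top",T((335,64)),(62,12,170)),("top",T((370,470)),(-62,0,170)),("top",T((335,466)),(-62,12,170)),
 ("top",T((463,148)),(62,0,0)),("top",T((465,495)),(-62,0,0)),("scene",S((303,167)),(62,0,170)),("scene",S((312,157)),(62,12,170)),("scene",S((265,487)),(62,0,0))]}
for k in 'AB':
    # fit lean + small per-view image offset
    def res(q): return np.concatenate([pr(n,q[0],p)+(q[1:3] if n=="top" else q[3:5])-o for n,o,p in obs[k]])
    r=least_squares(res,[.05,0,0,0,0]); print(k,r.x.round(4),r.fun.reshape(-1,2).round(1).tolist())
    for nn in("top","scene"):
        rr=least_squares(lambda q:np.concatenate([pr(n,q[0],p)+q[1:3]-o for n,o,p in obs[k] if n==nn]),[.05,0,0]); print(nn,rr.x.round(4))
```

```text
A [ 0.0938 -0.3286 -0.0192  0.6061 -0.4392] [[0.3, -0.8], [-0.2, -0.7], [0.7, -0.3], [-0.1, 0.3], [-0.3, 0.6], [-0.3, 0.9], [-0.6, 0.0], [1.1, -0.9], [-0.6, 0.9]]
top [ 0.0871 -0.008  -0.0264]
scene [ 0.1224  1.3417 -1.0319]
B [ 0.0118 -0.3296 -0.127   0.4822 -0.4267] [[0.3, -0.8], [-0.2, -0.7], [0.6, -0.2], [-0.1, 0.4], [-0.3, 0.5], [-0.3, 0.8], [-0.4, -0.1], [1.1, -0.8], [-0.7, 0.9]]
top [ 0.0048  0.0018 -0.1382]
scene [ 0.045   1.3184 -1.0286]
```

>>> send_rows:
  steps:
    - [[0,0,-0.01,0.008,0,0,0],[0,0,-0.01,0.006,0,0,0],[0,0,0,0,0,0,0],[0,0,0,0,0,0,0],[0,0,0,0,0,0,0],[0,0,0,0,0,0,0]]

```text
time: 15.5
eef_pos: [583.7, 130.6, 53.0]
tool_rot: [-2.919, -0.013, 0.001]
contact_force: [-4.8, -15.9, 18.5]
grip_width: 0.232
```

```bash
python3 look.py 11; python3 meas.py 11 108.2
python3 - <<'E'
import cv2,numpy as np
s=cv2.imread("pics/scene11.png"); t=cv2.imread("pics/top11.png"); w=cv2.imread("pics/wrist11.png")
A=cv2.resize(s[150:220,295:335],None,fx=8,fy=8,interpolation=cv2.INTER_CUBIC)
B=cv2.resize(t[180:250,185:225],None,fx=8,fy=8,interpolation=cv2.INTER_CUBIC)
cv2.imwrite("pics/cmpC.png",np.hstack([A,B]))
cv2.imwrite("pics/w11c.png",cv2.resize(w[60:150,190:350],None,fx=5,fy=5,interpolation=cv2.INTER_CUBIC))
E
```

```text
15.65 [583.67238191 130.62656194  52.99129718] [-3.    1.    0.35] [ -5.6 -16.3  18.4] [[1.0, 0.0084, -0.0014], [0.0085, -0.9752, 0.2212], [0.0005, -0.2212, -0.9752]]
corner line [array([512.9, 219.9,  20. ]), array([540.8, 220.2,  20. ]), array([619.1, 220.9,  20. ]), array([638.7, 221.1,  20. ])]
heel top 85 [582.7 220.2  60. ] [582.7 220.5  59. ]
heel top 86 [582.7 219.8  60. ] [582.7 220.1  59. ]
heel top 87 [582.7 219.4  60. ] [582.7 219.7  59. ]
tcp [583.67238191 130.62656194  52.99129718]
```

View pics/cmpC.png

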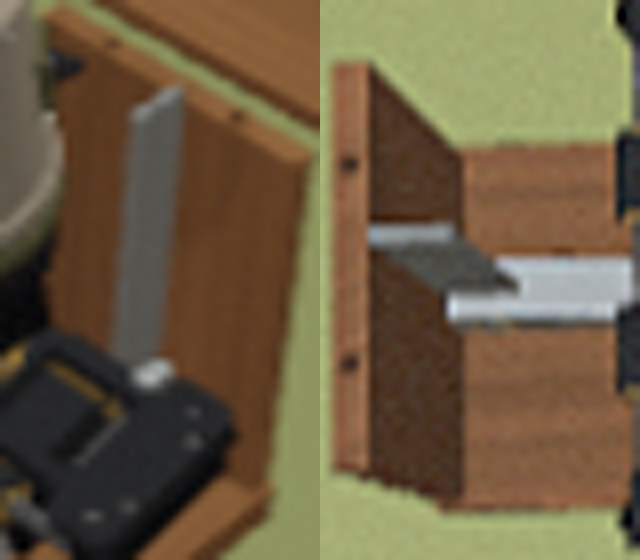

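View pics/w11c.png

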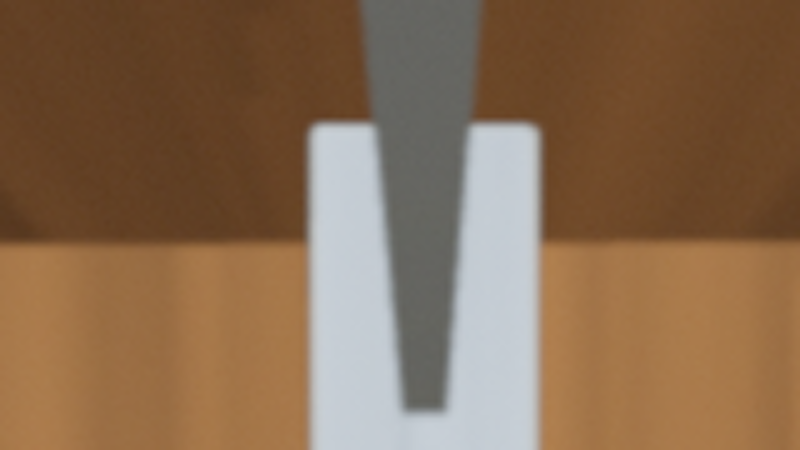

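View pics/scene11.png

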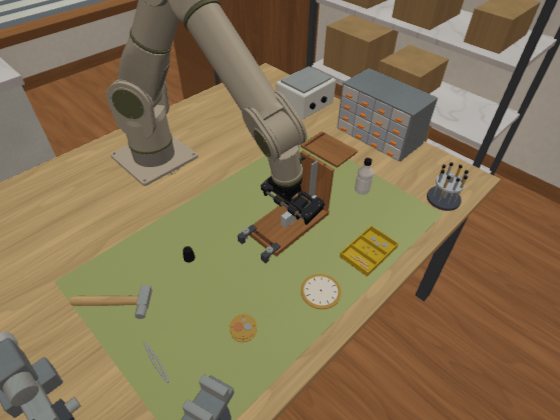

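Run:
```python
from cell import r,read_state
print(r.job_done()); print(read_state()["contact_force"])
```

```text
the job is handed in; nothing more can be done
None
the job is handed in; nothing more can be done
```

I picked up the try square, set its stock flat on the base, slid it into the corner and handed the job in at 15.65 s, still gripping and pressing. No verdict was reported.

| Last check | Reading |
|---|---|
| Heel against the corner line | Wrist camera puts the two within about 1 mm; the tool stopped moving along y at 130.6 mm while the push force rose |
| Force on the tool, along the push | 16 N against it; I did not separate the side's share from base friction |
| Force on the tool, upwards | 18 N, so the square is pressed firmly onto the base |
| Square in line with the base | Within about 0.005 rad |
| Side lean | About 0.005 rad from the top view, starting from about 0.09 |
| Other things on the bench | Unmoved in the final scene picture |

- **Lean disagreement:** the scene camera alone gave 0.045 rad for the side's lean. It also read about 0.035 too high before the move, which would leave about 0.01, and fitting both views together gave 0.012. I trusted the top view, so the true lean is probably between 0.005 and 0.012 rad, against a limit of 0.018.
- **Stock flatness:** I judged this from the contact forces and from seeing no slip in the grip. I did not measure the height of the heel and toe directly.

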